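Release the dish from the left-hand glazing clamp

TASK

The white dish is trapped under the foot of the clamp. The clamp's screw has a left-hand thread, as the nicks round its hub show: unscrew it by turning its lever clockwise, seen from above, until the engraved line on the hub points at the engraved line on the clamp's head. Leave the marks lined up like that, then slide the dish straight out towards the near end of the clamp so that it lies squarely and wholly on the plywood pad, without lifting it, and leave the jars and tools around it where they are.

Things in the scene. Friction and masses are not known exactly. Their poses are not given: they have to be found in the camera images.
- clamp: screw clamp fixed to the bench; place and heading vary. Origin on the bench top under the spindle's axis, z up, -x along the pad. Base 20 mm high, y -77..77 mm: grey bed x -72..110, then flush plywood pad x -243..-72. Column at x 71..105 carries a 34 mm wide arm to a round aluminium head (diameter 90 mm about the axis, z 66..82). Column, arm and head are no higher than 82 mm
- screw (a joint): left-hand spindle, rad, grows as it turns CLOCKWISE seen from above; 2.60 when the hub's line points at the head's line; stops at -0.1 and 3.4; starts between 0 and 0.7. Spindle, hub, lever and foot rise together 6 mm per rad. Friction 0.12 N m: stays where it is left. Steel hub: diameter 52 mm, z 84..98 mm at 0, with an 18 mm cap to z 106
- foot (a point): middle of the underside of the spindle's rubber foot (diameter 20 mm, on the axis), inside the dish. It is 1 mm above the dish's inner floor at joint 0, blocks the dish's far wall below about 1.9 rad, and clears the rim by about 4.5 mm at 2.60
- lever_ball (a point): centre of the black ball (diameter 22 mm) at the end of the lever, 102 mm from the axis, 98 mm above the bench at joint 0. The lever is a straight steel bar from hub to ball, 12 mm wide, 14 mm high (z 91..105 mm at 0). In the clamp's frame it points (200 degrees minus the joint angle) counter-clockwise from +x: at 0 about -x, at 2.60 towards +x+y
- hub_mark (a point): outer end of the black engraved line (15 mm long, 4 mm wide) on top of the hub, 25 mm from the axis
- head_mark (a point): outer end of the black engraved line (17 mm long, 4 mm wide) on top of the clamp's head, 44 mm from the axis on the clamp's -x side, 82 mm above the bench
- pad_middle (a point): middle of the top face of the plywood pad (171 mm along the clamp's x, 154 mm along y, top 20 mm above the bench)
- dish_mid (a point): rectangular white ceramic dish, 130 mm (its x) by 110 mm (its y), 18 mm high: walls 6 mm thick, rim 18 mm above its underside, inner floor 6 mm above its underside; about 0.35 kg. Point at its centre, 9 mm above its underside. It starts on the bed with its x along the clamp's x, centre about 45 mm to -x of the spindle's axis, the foot inside its far (+x) end
- jar_a: screw-top glaze jar, 60 mm diameter, 70 mm tall, origin under its centre; a bystander, leave it where it stands
- jar_b: screw-top glaze jar, 60 mm diameter, 70 mm tall, origin under its centre; a bystander, leave it where it stands
- jar_c: screw-top glaze jar, 60 mm diameter, 70 mm tall, origin under its centre; a bystander, leave it where it stands
- cup: terracotta cup, 68 mm rim diameter, 70 mm tall, origin under its centre; a bystander
- brush: brush lying beside the clamp, 170 mm long; a bystander
- scraper: scraper lying beside the clamp, 180 mm long; a bystander
Things that resemble listed ones, but are neither listed nor needed, are in the scene too. Of the things shaped like the part that bears dish_mid, the white one is meant.

How it is judged:
By the outcome, as a careful person would: the job done as asked, in the order asked, and still so for the second after the job is handed in, with the robot touching nothing.
It also fails if it takes over 51 s, if anything falls off the work surface, if the arm or the gripper's body presses on something with over 40 N, if the wrist force passes 120 N, or if a joint passes its speed limit or range.

ROBOT

A 6-joint arm with a two-finger parallel gripper is mounted at the origin on the work surface. World frame = base frame: x ahead of the robot, y to its left, z up, the work surface at z = 0. Lengths are in m, angles in rad, forces in N, time in s.
With the tool pointing down it reaches from about 0.375 to 0.9 m from the base axis. Payload 3.1 kg.
Tool frame: the origin (TCP) lies between the finger pads; the fingertips stand 11 mm ahead of it and the grasp point (between the pads) lies 8 mm behind it; z points along the fingers, y is the line along which they close (so a half turn about z gives the same grasp; the last joint's range is limited). The gripper opens to 87 mm and grips with 3 to 60 N. Pads are 19 mm wide; open, the fingers measure 117 mm over their backs; the gripper's body (75 mm by 190 mm) begins 51 mm behind the grasp point.
Start: joints at [-1.389, 0.527, 1.433, -0, 1.181, -0.178], TCP at [0.221, -0.585, 0.196] pointing down, gripper open.
Joint ranges: [-3.08, 3.08], [-0.75, 2.2], [0.22, 2.44], [-1.43, 4.57], [0, 2.65], [-2.85, 2.85]. Speed limits (rad/s): [2.79, 2.79, 3.14, 3.14, 3.14, 3.14].

INTERFACE

Orientations are given as a unit quaternion [x, y, z, w].
In Python, from rig import robot gives the robot as it stands.
- The arm moves only by the tool move_arm, never from a script. Its argument "moves" is text: rows parted by semicolons, each of 7 numbers parted by spaces: the shift along the tool's x, y, z in units of 100 mm (1.0 is 100 mm), then the turn, a rotation vector about the tool's x, y, z in units of 90 degrees (1.0 is 90 degrees), then the opening, from 0 (shut) to 1 (fully open). A call has 1 to 12 rows; each row is the pose to reach, as a shift and turn from the pose commanded when the call began, along the tool's axes at that moment; what a row does not reach only later rows make up. A row lasts 1/10 s, in which the tool goes at most 50 mm and 8.59 degrees, less where a joint would pass 70% of its speed; a pose out of reach is approached as far as the arm can. A call with a number of a shift or a turn outside -1 to 1 is refused whole. A call with a gripper value outside its range is refused whole. The fingers move at their own pace and stop on an object; "squeeze" is the grip in N (left out, the last holds). Time passes only in rows, so rows that repeat a pose let the fingers close. It gives the time, the measured TCP pose, the force, the opening and the grip force at its end, in the units of the state.
- robot.get_obs(): the state, without advancing time (a new reading comes with each control period).
- robot.camera(name): name is "side" or "top" or "wrist"; returns a dict with "image" (400x640x3 uint8, red, green, blue), "intrinsics" (3x3 intrinsics, pixels), "extrinsics" (4x4, takes a point from world to camera coordinates). Camera axes: x right, y up, looking along -z (the intrinsics and any distortion apply to the point x, -y, -z); pixel columns grow to the right and rows downward; lengths in m; the calibration is good to about 2 mm. The wrist camera is an equidistant fisheye: a pixel r from the principal point sees the ray r / f radians off the axis. A picture is of the moment at which its call begins. There is no depth.
- robot.hand_in(): hands the job in; it is judged then, once.
The state is a dict: "time": time; "q": joint angles; "joint_velocities": joint speeds; "joint_torque": joint torques, N m; "position": TCP position; "tool_rot": TCP orientation; "ft_force": force on the tool from outside, world axes, zero at the start; "moment": the same for the moment, N m; "grip_width": finger opening in m; "grip_force": force on a finger pad.
Only numpy, scipy, OpenCV 4.12 (cv2) and the standard library are available. Lean on these libraries where they do the work, as an engineer would, in place of code of your own. Each camera call takes 0.05 s, during which the arm holds its last target. There are 200 camera calls.

## Working session

There is one attempt and no reset: what is moved stays moved. The work goes in short steps, Python scripts to look and compute and a tool call to move; the robot and the scene stay as the last step left them, time stands still between calls to the robot, and variables do not carry over. Pictures are saved under pics/ and viewed, at most 10 in all, crops included, and the job is handed in when it is done.

Besides the shell and the picture viewer there is one more tool, called after ">>>" as name(argument=value, ...), one argument or row to a line, values as JSON. move_arm: Moves the arm, as the interface text tells. Shifts and turns lie within -1 to 1; 1 stands for 100 mm of shift or 90 degrees of turn. Its arguments: {"type":"object","properties":{"moves":{"type":"string"},"squeeze":{"type":"number"}},"required":["moves"]}

```bash
ls; mkdir -p pics; python3 - <<'E'
from rig import robot
import cv2,numpy as np
for n in("top","side"):
    c=robot.camera(n);cv2.imwrite(f"pics/{n}0.png",c["image"][:,:,::-1]);print(n,c["intrinsics"].round(1).tolist(),c["extrinsics"].round(4).tolist())
o=robot.get_obs();print(o["position"],o["tool_rot"],o["time"])
E
```

```text
pics
top [[385.2, 0.0, 317.7], [0.0, 385.2, 202.8], [0.0, 0.0, 1.0]] [[0.0236, -0.9995, 0.0215, 0.0132], [0.9956, 0.0254, 0.0902, -0.5591], [-0.0907, 0.0193, 0.9957, -0.9179], [0.0, 0.0, 0.0, 1.0]]
side [[381.4, 0.0, 314.4], [0.0, 381.4, 191.8], [0.0, 0.0, 1.0]] [[-0.9798, -0.1992, -0.0185, 0.5342], [0.0844, -0.4956, 0.8644, -0.1026], [-0.1814, 0.8454, 0.5024, -0.8291], [0.0, 0.0, 0.0, 1.0]]
[ 0.22051386 -0.584038    0.19494983] [ 9.83772413e-01  1.79418040e-01 -2.03664160e-06 -1.00329438e-03] 0.1
```

View pics/top0.png

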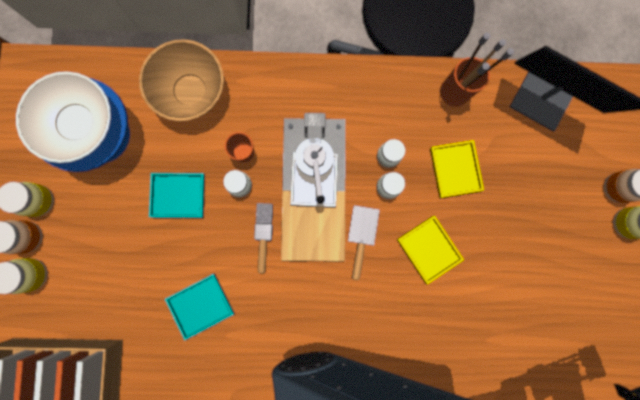

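View pics/side0.png

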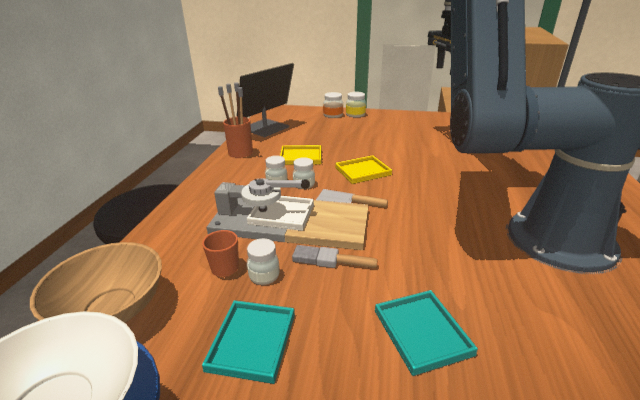

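The top view shows the clamp at about (314,190), with its spindle at (315,155), lever ball at (320,199) and plywood pad at (313,230). The things that could be taken for the dish are:
- White dish at (315,185), under the foot
- Teal trays at (177,195) and (200,305)
- Yellow trays at (457,168) and (430,250)

I choose the white one at (315,185). Next I measure it and check it in a crop.

```bash
cat > h.py <<'E'
from rig import robot
import cv2,numpy as np
from scipy.spatial.transform import Rotation as R
def ray(c,px,z):
    K,E=c["intrinsics"],c["extrinsics"]
    u=(np.array(px,float)-K[:2,2])/K[0,0]
    if c.get("fish"):
        t=np.hypot(*u); d=np.array([*(u/t*np.sin(t)),np.cos(t)]) if t>1e-9 else np.array([0,0,1.])
    else: d=np.array([*u,1.])
    d=d*[1,-1,-1]; Rm=E[:3,:3]; o=-Rm.T@E[:3,3]; w=Rm.T@d
    return (o+w*(z-o[2])/w[2])[:2]
def cam(n):
    c=dict(robot.camera(n)); c["fish"]=n=="wrist"; return c
E
python3 - <<'E'
from h import *
c=cam("top");im=c["image"];hsv=cv2.cvtColor(im,cv2.COLOR_RGB2HSV)
x0,y0,x1,y1=200,100,420,290
cv2.imwrite("pics/crop.png",cv2.resize(im[105:275,225:415,::-1],None,fx=3.5,fy=3.5,interpolation=cv2.INTER_CUBIC)[:600])
for p in[(250,220),(300,240),(292,150),(331,190)]: print(p,hsv[p[1],p[0]])
# base = not orange bench; low saturation or plywood
m=np.zeros(im.shape[:2],np.uint8); roi=(slice(205,275),slice(270,355))
S=hsv[...,1];V=hsv[...,2]
pl=((hsv[...,0]>12)&(S>60)&(S<170)&(V>150)).astype(np.uint8)
m[roi]=pl[roi]; m=cv2.morphologyEx(m,cv2.MORPH_OPEN,np.ones((5,5)))
k=max(cv2.findContours(m,0,2)[0],key=cv2.contourArea); r=cv2.minAreaRect(k);print("pad",r)
b=cv2.boxPoints(r)
for p in b: print(p,ray(c,p,.02))
print("ball",ray(c,(320,199),.1))
E
```

```text
(250, 220) [ 13 193 186]
(300, 240) [ 18 128 226]
(292, 150) [ 20   9 163]
(331, 190) [115  13 240]
pad ((313.0, 233.0), (56.0, 64.0), 90.0)
[281. 205.] [0.55145258 0.11684379]
[345. 205.] [ 0.55545546 -0.04050716]
[345. 261.] [ 0.41880129 -0.04285866]
[281. 261.] [0.41533307 0.11245956]
ball [0.56061685 0.02343909]
```

View pics/crop.png

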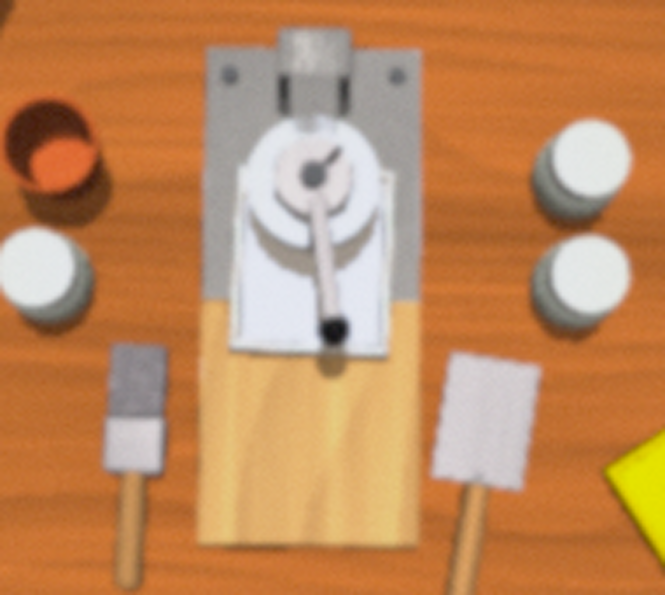

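The crop confirms it: the white dish lies under the foot. In crop pixels, the lever runs from the hub (313,173) to the ball (334,328), the hub's line points up-right at (335,155), and the base corners are (207,47), (422,48), (417,546) and (198,546).

```bash
cat >> h.py <<'E'
def cl(p): # clamp->world xy
    a=np.load("clamp.npy"); c,s=np.cos(a[2]),np.sin(a[2]); return a[:2]+np.array([[c,-s],[s,c]])@np.array(p)
def icl(w):
    a=np.load("clamp.npy"); c,s=np.cos(a[2]),np.sin(a[2]); return np.array([[c,s],[-s,c]])@(np.array(w)-a[:2])
E
python3 - <<'E'
from h import *
c=cam("top"); f=lambda p,z:ray(c,(p[0]/3.5+225-.36,p[1]/3.5+105-.36),z)
W=np.array([f(p,.02) for p in[(207,47),(422,48),(417,546),(198,546)]])
L=np.array([(.11,.077),(.11,-.077),(-.243,-.077),(-.243,.077)])
A=W-W.mean(0);B=L-L.mean(0)
th=np.arctan2((B[:,0]*A[:,1]-B[:,1]*A[:,0]).sum(),(A*B).sum())
r=np.array([[np.cos(th),-np.sin(th)],[np.sin(th),np.cos(th)]]); t=W.mean(0)-r@L.mean(0)
np.save("clamp.npy",[*t,th]); print(t,np.degrees(th),(W-(L@r.T+t)).round(4).tolist())
cap=f((313,173),.107);b=f((334,328),.1);print("axis by cap",cap,"ball",b)
d=icl(b);print("ball cl",d,np.hypot(*d),"joint",np.radians(200)-np.arctan2(d[1],d[0])%(2*np.pi))
print("dish near corners",[icl(f(p,.038)).round(4) for p in[(230,351),(388,356)]])
for n,x in dict(bar=.078,fin=.207).items(): print(n,cl((-x,0)))
E
```

```text
[0.66153835 0.03878522] 0.7318502601201711 [[-0.0003, -0.0003], [0.0016, -0.0005], [0.0001, 0.0014], [-0.0014, -0.0007]]
axis by cap [0.66158916 0.03937469] ball [0.56208413 0.02331819]
ball cl [-0.09964367 -0.01419546] 0.10064975162279648 joint 0.20755585312391966
dish near corners [array([-0.1101,  0.0556]), array([-0.1122, -0.0533])]
bar [0.58354472 0.03778894]
fin [0.45455524 0.03614124]
```

```bash
cat >> h.py <<'E'
def yaw():
    q=R.from_quat(robot.get_obs()["tool_rot"]).as_matrix()[:,0]; return np.degrees(np.arctan2(q[1],q[0]))
def rel(P0,y0,P,y): # row numbers from pose to pose (tool down)
    a=np.radians(y0); d=np.array(P)-P0
    return np.array([d[0]*np.cos(a)+d[1]*np.sin(a),d[0]*np.sin(a)-d[1]*np.cos(a),-d[2]])*10, (y0-y)/90
E
python3 - <<'E'
from h import *
P0=robot.get_obs()["position"];y0=yaw();print(y0)
g=np.radians(188.8);P1=np.array([*(np.load("clamp.npy")[:2]+.075*np.array([np.cos(g),np.sin(g)])),.17]);print(P1)
n=8
for i in range(n):
    a=P0+(P1-P0)*i/n;b=P0+(P1-P0)*(i+1)/n;ya=y0+(188.8-y0)*i/n;yb=y0+(188.8-y0)*(i+1)/n
    s,t=rel(a,ya,b,yb);print(s.round(2),round(t,3))
E
```

```text
20.669089044733685
[0.58742123 0.02731129 0.17      ]
[ 0.7  -0.55  0.03] -0.234
[ 0.85 -0.27  0.03] -0.234
[0.89 0.06 0.03] -0.234
[0.81 0.37 0.03] -0.234
[0.62 0.64 0.03] -0.234
[0.35 0.82 0.03] -0.234
[0.04 0.89 0.03] -0.234
[-0.29  0.84  0.03] -0.234
```

>>> move_arm(
  moves="0.7 -0.55 0.03 0 0 -0.234 0.6;0.7 -0.55 0.03 0 0 -0.234 0.6;0.7 -0.55 0.03 0 0 -0.234 0.6",
)

```text
time: 0.5
position: [0.2684, -0.5026, 0.192]
tool_rot: [0.933, 0.36, 0.001, -0.003]
ft_force: [0.1, -0.1, -0.2]
grip_width: 0.0705
grip_force: 0.0
```

>>> move_arm(
  moves="0.85 -0.27 0.03 0 0 -0.234 0.6;0.85 -0.27 0.03 0 0 -0.234 0.6;0.85 -0.27 0.03 0 0 -0.234 0.6",
)

```text
time: 0.8
position: [0.3134, -0.426, 0.1892]
tool_rot: [0.851, 0.524, 0.001, -0.003]
ft_force: [-0.5, 0.5, -0.3]
grip_width: 0.0541
grip_force: 0.0
```

>>> move_arm(
  moves="0.89 0.06 0.03 0 0 -0.234 0.6;0.89 0.06 0.03 0 0 -0.234 0.6;0.89 0.06 0.03 0 0 -0.234 0.6",
)

```text
time: 1.1
position: [0.3591, -0.3501, 0.1863]
tool_rot: [0.741, 0.671, 0.001, -0.002]
ft_force: [-0.2, -1.0, 0.3]
grip_width: 0.0524
grip_force: 0.0
```

>>> move_arm(
  moves="0.81 0.37 0.03 0 0 -0.234 0.6;0.81 0.37 0.03 0 0 -0.234 0.6;0.81 0.37 0.03 0 0 -0.234 0.6",
)

```text
time: 1.4
position: [0.4044, -0.2742, 0.1835]
tool_rot: [0.606, 0.796, 0.001, -0.001]
ft_force: [0.4, -0.3, 0.7]
grip_width: 0.0519
grip_force: 0.0
```

>>> move_arm(
  moves="0.62 0.64 0.03 0 0 -0.234 0.6;0.62 0.64 0.03 0 0 -0.234 0.6;0.62 0.64 0.03 0 0 -0.234 0.6",
)

```text
time: 1.7
position: [0.4506, -0.1984, 0.1806]
tool_rot: [0.45, 0.893, 0.001, -0.001]
ft_force: [-0.7, -1.1, -0.7]
grip_width: 0.052
grip_force: 0.0
```

>>> move_arm(
  moves="0.35 0.82 0.03 0 0 -0.234 0.6;0.35 0.82 0.03 0 0 -0.234 0.6;0.35 0.82 0.03 0 0 -0.234 0.6",
)

```text
time: 2.0
position: [0.4969, -0.1222, 0.1777]
tool_rot: [0.28, 0.96, 0.001, 0.0]
ft_force: [0.1, -0.3, 0.7]
grip_width: 0.0519
grip_force: 0.0
```

>>> move_arm(
  moves="0.04 0.89 0.03 0 0 -0.234 0.6;0.04 0.89 0.03 0 0 -0.234 0.6;0.04 0.89 0.03 0 0 -0.234 0.6",
)

```text
time: 2.3
position: [0.5424, -0.0454, 0.1747]
tool_rot: [0.099, 0.995, 0.001, 0.001]
ft_force: [-0.6, -0.1, 1.1]
grip_width: 0.052
grip_force: 0.0
```

>>> move_arm(
  moves="-0.29 0.84 0.03 0 0 -0.234 0.6;-0.29 0.84 0.03 0 0 -0.234 0.6;-0.29 0.84 0.03 0 0 -0.234 0.6;-0.29 0.84 0.03 0 0 -0.234 0.6",
)

```text
time: 2.7
position: [0.5863, 0.0282, 0.1715]
tool_rot: [-0.081, 0.997, -0.0, -0.0]
ft_force: [-0.2, 0.6, -0.3]
grip_width: 0.0525
grip_force: 0.0
```

```bash
python3 - <<'E'
from h import *
o=robot.get_obs();print(o["position"],yaw(),o["q"].round(2) if hasattr(o["q"],"round") else o["q"],o["time"])
c=cam("wrist");cv2.imwrite("pics/w1.png",c["image"][:,:,::-1]);print(c["intrinsics"].tolist(),c["extrinsics"].round(3).tolist())
E
```

```text
[0.58627771 0.02824599 0.17145578] -170.73099750460946 [-0.14  0.51  1.56 -0.    1.08 -1.87] 2.7
[[309.70691628693146, 0.0, 329.2288320999469], [0.0, 309.70691628693146, 199.40458245973016], [0.0, 0.0, 1.0]] [[-0.161, 0.987, -0.0, 0.067], [-0.955, -0.156, -0.254, 0.588], [-0.25, -0.041, 0.967, -0.218], [0.0, 0.0, 0.0, 1.0]]
```

View pics/w1.png

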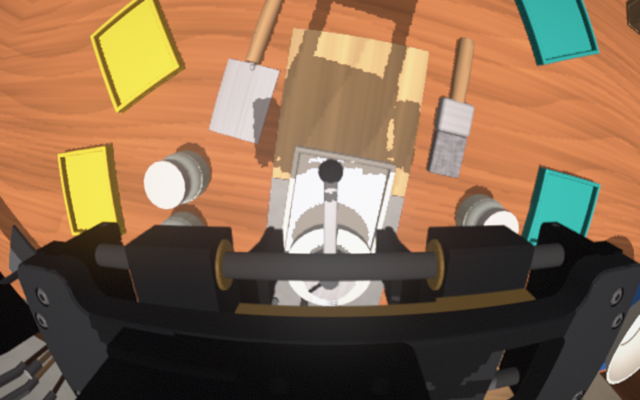

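The wrist view shows the black ball at (331,171), with the bar running down the middle between the open fingers. I descend and grip the bar.

>>> move_arm(
  moves="0 0 0.4 0 0 0 0.5;0 0 0.78 0 0 0 0.5;0 0 0.78 0 0 0 0.5;0 0 0.78 0 0 0 0;0 0 0.78 0 0 0 0;0 0 0.78 0 0 0 0;0 0 0.78 0 0 0 0;0 0 0.78 0 0 0 0;0 0 0.78 0 0 0 0",
  squeeze=6,
)

```text
time: 3.65
position: [0.5864, 0.0271, 0.0944]
tool_rot: [-0.08, 0.997, -0.0, 0.0]
ft_force: [0.7, 0.0, -0.2]
grip_width: 0.0047
grip_force: 0.0
```

```bash
python3 - <<'E'
from h import *
o=robot.get_obs();print(o["grip_width"],o["grip_force"],o["position"])
a=cam("wrist");b=cam("side");cv2.imwrite("pics/w2.png",np.hstack([a["image"][100:400,170:490],cv2.resize(b["image"][130:280,180:420],(480,300))])[:,:,::-1])
E
```

```text
0.0047479691150428115 0.0 [0.5864177  0.02710436 0.09444877]
```

View pics/w2.png

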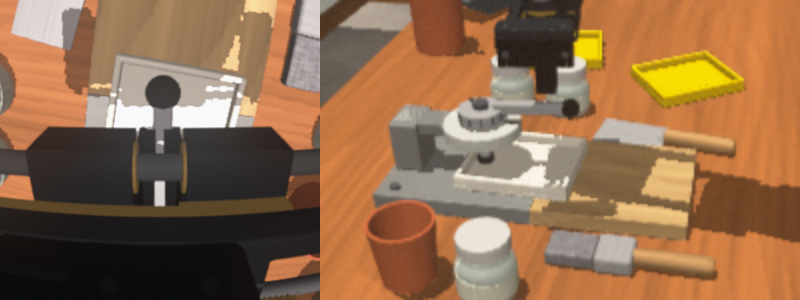

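The crop at right shows the bar unobscured from hub to ball, with the gripper behind or above it. The left crop shows the bar between the finger housings. I project the known points to see which is true.

```bash
cat >> h.py <<'E'
def proj(c,P):
    E=c["extrinsics"];K=c["intrinsics"];p=(E[:3,:3]@P+E[:3,3])*[1,-1,-1]
    if c["fish"]:
        r=np.hypot(*p[:2]);t=np.arctan2(r,p[2]);u=p[:2]/r*t
    else:u=p[:2]/p[2]
    return u*K[0,0]+K[:2,2]
E
python3 - <<'E'
from h import *
o=robot.get_obs();P=o["position"];b=cam("side");a=cam("wrist")
M=R.from_quat(o["tool_rot"]).as_matrix()
pts={"tip":P+M[:,2]*.011,"tcp":P,"grasp":P-M[:,2]*.008,"body":P-M[:,2]*.059}
cl0=np.load("clamp.npy")[:2];g=np.radians(188.8);d=np.array([np.cos(g),np.sin(g)])
for r in(.03,.075,.102):pts["bar%g"%r]=np.array([*(cl0+r*d),.099])
S=cv2.resize(b["image"][150:230,230:340],None,fx=5,fy=5,interpolation=cv2.INTER_CUBIC)[:400]
for k,p in pts.items():
    s=proj(b,p);w=proj(a,p);print(k,p.round(3),s.round(1),w.round(1))
    cv2.circle(S,tuple(int(v) for v in (s-[230,150])*5),4,(255,0,0) if 'bar' in k else (0,255,0),-1)
cv2.imwrite("pics/s3.png",S[:,:,::-1]);print(o["grip_width"])
E
```

```text
tip [0.586 0.027 0.083] [293.7 189.5] [329.4 224.7]
tcp [0.586 0.027 0.094] [293.5 185.3] [329.4 230.3]
grasp [0.586 0.027 0.102] [293.3 182.2] [329.4 234.8]
body [0.586 0.027 0.153] [292.3 161.8] [329.4 274. ]
bar0.03 [0.632 0.034 0.099] [273.1 183.3] [328.9 295.1]
bar0.075 [0.587 0.027 0.099] [292.9 183.4] [329.3 234.9]
bar0.102 [0.561 0.023 0.099] [304.8 183.5] [329.6 193.4]
0.0020710949385765102
```

View pics/s3.png

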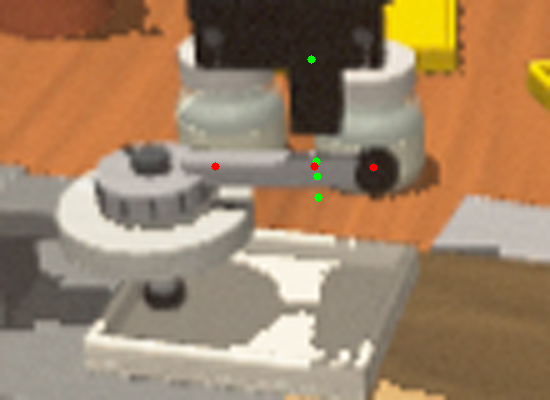

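The finger seen from the side ends at row 176, about 30 mm above the predicted tip and above the bar, so the gripper closed over the bar without touching it. I reopen, go lower in stages and close again.

>>> move_arm(
  moves="0 0 0 0 0 0 0.45;0 0 0 0 0 0 0.45;0 0 0 0 0 0 0.45;0 0 0 0 0 0 0.45;0 0 0 0 0 0 0.45;0 0 0 0 0 0 0.45;0 0 0 0 0 0 0.45;0 0 0.06 0 0 0 0.45;0 0 0.12 0 0 0 0.45;0 0 0.12 0 0 0 0.45",
)

```text
time: 4.85
position: [0.5852, 0.0272, 0.0806]
tool_rot: [-0.08, 0.997, 0.0, -0.001]
ft_force: [-0.6, -0.6, 1.1]
grip_width: 0.0393
grip_force: 0.0
```

```bash
python3 - <<'E'
from h import *
o=robot.get_obs();P=o["position"];print(P,o["ft_force"],o["grip_width"]);b=cam("side");a=cam("wrist")
M=R.from_quat(o["tool_rot"]).as_matrix()
S=cv2.resize(b["image"][110:230,220:340],None,fx=4,fy=4,interpolation=cv2.INTER_CUBIC)
for y in(-.02,.02):
  for z in (.011,-.059):
    s=proj(b,P+M[:,2]*z+M[:,1]*y);cv2.circle(S,tuple(int(v) for v in (s-[220,110])*4),3,(0,255,0),-1)
W=cv2.resize(a["image"][150:310,250:410],(320,320))
cv2.imwrite("pics/s4.png",np.hstack([S,np.pad(W,((0,160),(0,0),(0,0)))])[:,:,::-1])
E
```

```text
[0.58517969 0.02720299 0.08061574] [-0.64646757 -0.61748607  1.09370775] 0.0393191226164782
```

View pics/s4.png

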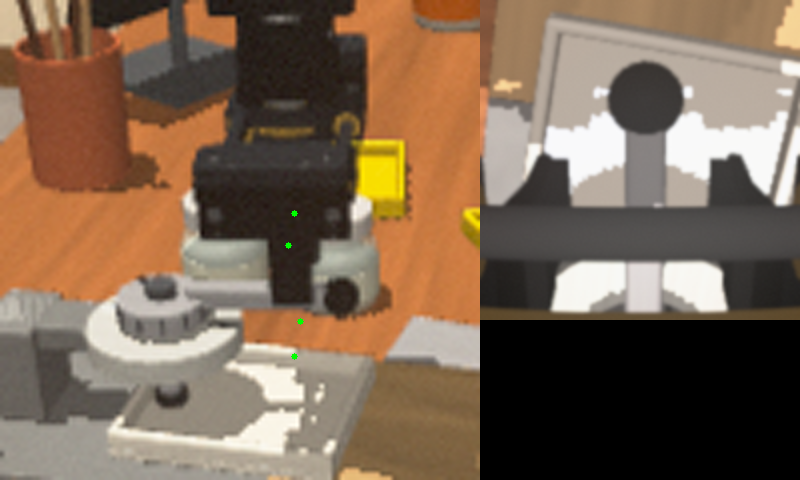

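The near finger now hides the bar, with its tip (crop row 303) about level with the bar's underside. The visible fingertips sit about 30 mm above where the stated geometry puts them. I go 5 mm lower and close.

>>> move_arm(
  moves="0 0 0.05 0 0 0 0;0 0 0.05 0 0 0 0;0 0 0.05 0 0 0 0;0 0 0.05 0 0 0 0;0 0 0.05 0 0 0 0;0 0 0.05 0 0 0 0;0 0 0.05 0 0 0 0;0 0 0.05 0 0 0 0",
  squeeze=6,
)

```text
time: 5.75
position: [0.5861, 0.0273, 0.0768]
tool_rot: [-0.08, 0.997, 0.0, -0.0]
ft_force: [-0.6, 2.0, -0.0]
grip_width: 0.012
grip_force: 6.0
```

>>> move_arm(
  moves="-0.006 0.098 -0.008 0 0 0.083 0;-0.026 0.194 -0.016 0 0 0.167 0;-0.057 0.287 -0.024 0 0 0.25 0;-0.1 0.375 -0.031 0 0 0.333 0;-0.155 0.457 -0.039 0 0 0.417 0;-0.22 0.53 -0.047 0 0 0.5 0;-0.293 0.595 -0.055 0 0 0.583 0;-0.375 0.65 -0.063 0 0 0.667 0;-0.463 0.693 -0.071 0 0 0.75 0;-0.463 0.693 -0.071 0 0 0.75 0",
)

```text
time: 6.75
position: [0.6204, 0.1049, 0.0839]
tool_rot: [0.488, 0.873, 0.001, -0.001]
ft_force: [-2.2, 4.2, 2.2]
grip_width: 0.0118
grip_force: 6.0
```

>>> move_arm(
  moves="-0.006 0.098 -0.008 0 0 0.083 0;-0.026 0.194 -0.016 0 0 0.167 0;-0.057 0.287 -0.024 0 0 0.25 0;-0.1 0.375 -0.031 0 0 0.333 0;-0.155 0.457 -0.039 0 0 0.417 0;-0.22 0.53 -0.047 0 0 0.5 0;-0.293 0.595 -0.055 0 0 0.583 0;-0.375 0.65 -0.063 0 0 0.667 0;-0.463 0.693 -0.071 0 0 0.75 0;-0.491 0.704 -0.073 0 0 0.776 0;-0.491 0.704 -0.073 0 0 0.776 0;-0.491 0.704 -0.073 0 0 0.776 0",
)

```text
time: 7.95
position: [0.7094, 0.1001, 0.0917]
tool_rot: [0.899, 0.437, 0.004, -0.0]
ft_force: [4.5, 6.2, -2.9]
grip_width: 0.0118
grip_force: 6.0
```

```bash
python3 - <<'E'
from h import *
o=robot.get_obs();P=o["position"];d=icl(P[:2]);print(P,yaw()-.73,np.degrees(np.arctan2(d[1],d[0])),o["ft_force"],o["grip_width"])
E
```

```text
[0.70944317 0.1001024  0.09165211] 51.094128031042985 51.26897252398384 [ 4.45623635  6.18266152 -2.87748802] 0.011764611786077345
```

The joint now stands at the target angle (lever at 51.1°, wanted 51.0°). I release and rise.

>>> move_arm(
  moves="0 0 0 0 0 0 0.3;0 0 0 0 0 0 0.3;0 0 0 0 0 0 0.3;0 0 -0.3 0 0 0 0.3;0 0 -0.7 0 0 0 0.4;0 0 -1 0 0 0 0.5;0 0 -1 0 0 0 0.57;0 0 -1 0 0 0 0.57",
)

```text
time: 8.75
position: [0.7067, 0.0976, 0.1922]
tool_rot: [0.9, 0.437, 0.001, 0.0]
ft_force: [-0.4, 0.3, -1.4]
grip_width: 0.0468
grip_force: 0.0
```

```bash
python3 - <<'E'
from h import *
o=robot.get_obs();P=o["position"];y=yaw();print(P,y,o["grip_width"],o["q"])
T=np.array([*cl((-.091,.001)),.12])
m=(P+T)/2;m[2]=P[2];ym=(y+.73)/2
print(rel(P,y,m,ym),rel(m,ym,T,.73))
for z in(.03,.1):
  pass
c=cam("top")
f=lambda p,z:icl(ray(c,(p[0]/3.5+225-.36,p[1]/3.5+105-.36),z)).round(3)
print("jars",f((38,268),.07),f((590,275),.07),f((590,158),.07))
E
```

```text
[0.70665912 0.09760181 0.19219553] 51.80686595943238 0.04678362966150944 [-1.88158208e-02  6.55024325e-01  1.19068142e+00 -3.75157871e-04
  1.29443378e+00  6.47882628e-01]
(array([-0.65261064, -0.35259091, -0.        ]), np.float64(0.283760366441291)) (array([-0.74085591, -0.0367903 ,  0.72195532]), np.float64(0.283760366441291))
jars [-0.059  0.183] [-0.059 -0.187] [ 0.021 -0.187]
```

>>> move_arm(
  moves="-0.65 -0.35 0 0 0 0.284 0.57;-0.65 -0.35 0 0 0 0.284 0.57;-0.65 -0.35 0 0 0 0.284 0.57;-0.65 -0.35 0 0 0 0.284 0.57",
)

```text
time: 9.2
position: [0.6369, 0.0681, 0.1894]
tool_rot: [0.974, 0.227, -0.002, -0.001]
ft_force: [0.1, -0.5, 0.1]
grip_width: 0.0496
grip_force: 0.0
```

>>> move_arm(
  moves="-0.74 -0.04 0 0 0 0.284 0.57;-0.74 -0.04 0.2 0 0 0.284 0.57;-0.74 -0.04 0.72 0 0 0.284 0.57;-0.74 -0.04 0.72 0 0 0.284 0.57;-0.74 -0.04 0.72 0 0 0.284 0.57",
)

```text
time: 9.7
position: [0.5702, 0.0396, 0.118]
tool_rot: [1.0, 0.009, -0.002, -0.0]
ft_force: [1.0, -0.4, 0.7]
grip_width: 0.0498
grip_force: 0.0
```

```bash
python3 - <<'E'
from h import *
o=robot.get_obs();P=o["position"];print(P,icl(P[:2]),yaw(),o["grip_width"],o["time"],o["ft_force"])
t=cam("top");w=cam("wrist")
A=cv2.resize(t["image"][115:265,265:365],(400,600),interpolation=cv2.INTER_CUBIC)
B=w["image"][:,120:520]
cv2.imwrite("pics/5.png",np.hstack([A,np.pad(B,((0,200),(0,0),(0,0)))])[:,:,::-1])
E
```

```text
[0.57024198 0.03959746 0.11795455] [-0.09127855  0.00197828] 0.9779983607288665 0.049755990857716204 9.7 [ 1.03628994 -0.41656141  0.67048868]
```

View pics/5.png

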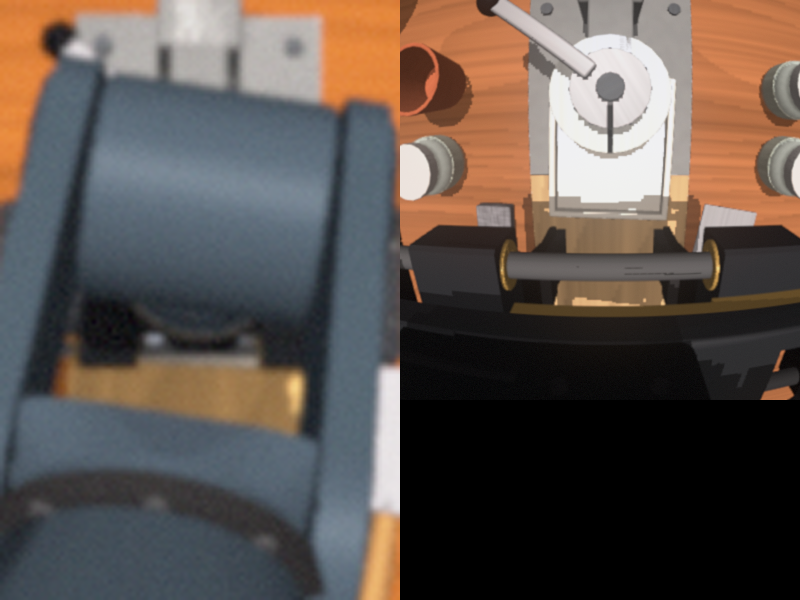

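The wrist view shows the hub's line and the head's line continuous at x≈610, rows 105–150. The dish's near rim runs from (549,213) to (668,217), square with the clamp.

```bash
python3 - <<'E'
from h import *
w=cam("wrist");o=robot.get_obs();P=o["position"]
for p in[(269,214),(388,217)]: print(icl(ray(w,p,.038)))
a=icl(ray(w,(330,88),.122));m1=icl(ray(w,(331,150),.082));m0=icl(ray(w,(331,125),.1125));print("cap",a,"head",m1,"hub",m0)
for y in(-.03,.03):
  for z in(.011,-.022): print(y,z,proj(w,P+[0,y,-z]))
E
```

```text
[-0.1052836  0.0573095]
[-0.10787526 -0.05317342]
cap [-0.00093597  0.00139851] head [-0.04227479  0.0004    ] hub [-0.02345918  0.0006666 ]
-0.03 0.011 [372.84753413 222.97617773]
-0.03 -0.022 [380.38198452 241.30508746]
0.03 0.011 [284.89847658 221.66799508]
0.03 -0.022 [277.30229684 239.80771763]
```

>>> move_arm(
  moves="0.03 0 0.3 0 0 0 0.57;0.03 0 0.63 0 0 0 0.57;0.03 0 0.72 0 0 0 0.57;0.03 0 0.74 0 0 0 0.57;0.03 0 0.74 0 0 0 0.57",
)

```text
time: 10.35
position: [0.575, 0.0395, 0.0465]
tool_rot: [1.0, 0.006, 0.001, 0.0]
ft_force: [-0.4, 0.2, -0.4]
grip_width: 0.0496
grip_force: 0.0
```

```bash
python3 - <<'E'
from h import *
o=robot.get_obs();P=o["position"];print(P,icl(P[:2]),o["ft_force"],o["time"]);b=cam("side")
S=cv2.resize(b["image"][125:275,220:400],None,fx=4,fy=4,interpolation=cv2.INTER_CUBIC)
for y in(-.04,.04):
  for z in (.011,-.022):
    s=proj(b,P+[0,y,-z]);print(y,z,(s-[220,125])*4);cv2.circle(S,tuple(int(v) for v in (s-[220,125])*4),3,(0,255,0),-1)
cv2.imwrite("pics/6.png",S[:,:,::-1])
E
```

```text
[0.57498913 0.03945315 0.04651291] [-0.08653363  0.00177335] [-0.40048287  0.17203546 -0.42605965] 10.35
-0.04 0.011 [327.88798642 305.69169579]
-0.04 -0.022 [325.93680694 258.01041492]
0.04 0.011 [295.28343472 380.05910587]
0.04 -0.022 [292.52381359 329.98323555]
```

View pics/6.png

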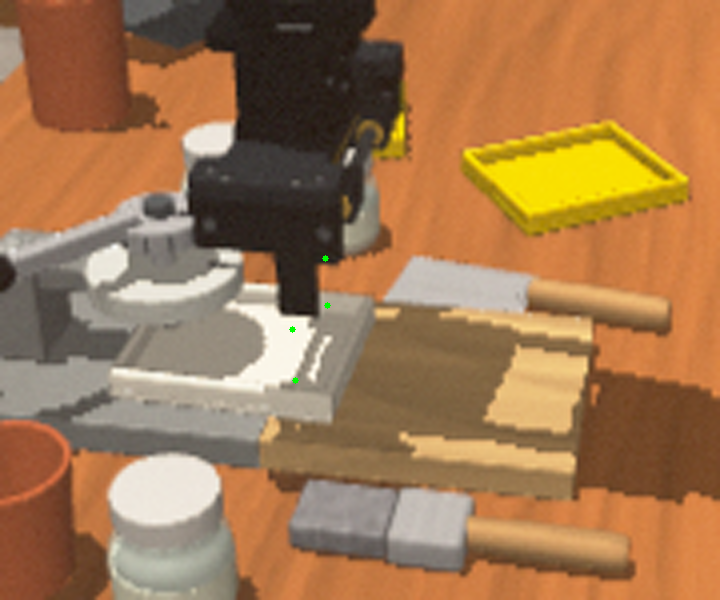

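The near fingertip is at (297,315), inside the dish's near end and about 70 mm up, which confirms the 33 mm offset. The body's edge stays just outside the head's radius. I shift 2 mm back and go down in guarded steps.

>>> move_arm(
  moves="-0.02 0 0.1 0 0 0 0.57;-0.02 0 0.24 0 0 0 0.57;-0.02 0 0.28 0 0 0 0.57;-0.02 0 0.28 0 0 0 0.57",
)

```text
time: 10.8
position: [0.5707, 0.0395, 0.0161]
tool_rot: [1.0, 0.006, -0.001, -0.0]
ft_force: [-0.6, 0.7, -0.4]
grip_width: 0.0496
grip_force: 0.0
```

>>> move_arm(
  moves="0 0 0.03 0 0 0 0.57;0 0 0.06 0 0 0 0.57;0 0 0.06 0 0 0 0.57",
)

```text
time: 11.1
position: [0.5716, 0.0394, 0.011]
tool_rot: [1.0, 0.006, -0.0, -0.0]
ft_force: [-0.0, 0.2, 0.3]
grip_width: 0.0496
grip_force: 0.0
```

>>> move_arm(
  moves="0 0 0.02 0 0 0 0.57;0 0 0.04 0 0 0 0.57;0 0 0.04 0 0 0 0.57",
)

```text
time: 11.4
position: [0.5716, 0.0395, 0.0071]
tool_rot: [1.0, 0.006, -0.0, -0.0]
ft_force: [-1.0, -0.5, -0.5]
grip_width: 0.0496
grip_force: 0.0
```

>>> move_arm(
  moves="0 0 0.02 0 0 0 0.57;0 0 0.02 0 0 0 0.57",
)

```text
time: 11.6
position: [0.5716, 0.0395, 0.0051]
tool_rot: [1.0, 0.006, -0.0, -0.0]
ft_force: [0.1, -0.1, -0.6]
grip_width: 0.0495
grip_force: 0.0
```

>>> move_arm(
  moves="0 0 0.02 0 0 0 0.57;0 0 0.02 0 0 0 0.57",
)

```text
time: 11.8
position: [0.5716, 0.0394, 0.0031]
tool_rot: [1.0, 0.006, -0.0, -0.0]
ft_force: [-0.2, -0.4, 0.2]
grip_width: 0.0498
grip_force: 0.0
```

>>> move_arm(
  moves="-0.04 0 0 0 0 0 0.57;-0.08 0 0 0 0 0 0.57;-0.12 0 0 0 0 0 0.57;-0.16 0 0 0 0 0 0.57;-0.2 0 0 0 0 0 0.57;-0.2 0 0 0 0 0 0.57",
)

```text
time: 12.4
position: [0.5508, 0.0393, 0.0033]
tool_rot: [1.0, 0.006, -0.001, -0.0]
ft_force: [-0.4, -0.3, -0.5]
grip_width: 0.0497
grip_force: 0.5
```

```bash
python3 - <<'E'
from h import *
o=robot.get_obs();P=o["position"];print(P,icl(P[:2]),yaw(),o["ft_force"],o["time"])
w=cam("wrist");im=w["image"];h=cv2.cvtColor(im,cv2.COLOR_RGB2HSV)
np.save("w.npy",im)
for y in range(150,270,3): print(y,im[y,331].tolist(),end=' ')
E
```

```text
[0.55078821 0.03925544 0.00333919] [-0.1107351   0.00188478] 0.6926449144064706 [-0.36880607 -0.31741953 -0.54777305] 12.4
150 [231, 231, 230] 153 [231, 231, 230] 156 [231, 231, 230] 159 [231, 231, 229] 162 [231, 231, 229] 165 [231, 232, 229] 168 [232, 232, 230] 171 [231, 232, 230] 174 [231, 232, 230] 177 [231, 231, 229] 180 [231, 232, 229] 183 [231, 231, 229] 186 [231, 232, 230] 189 [231, 231, 228] 192 [231, 231, 229] 195 [231, 231, 229] 198 [231, 231, 228] 201 [231, 231, 229] 204 [231, 231, 228] 207 [231, 231, 228] 210 [231, 231, 228] 213 [230, 231, 228] 216 [228, 228, 225] 219 [158, 149, 139] 222 [159, 150, 140] 225 [159, 149, 139] 228 [157, 146, 138] 231 [218, 217, 210] 234 [168, 161, 151] 237 [158, 147, 137] 240 [157, 147, 137] 243 [157, 147, 136] 246 [156, 145, 135] 249 [155, 145, 134] 252 [148, 137, 128] 255 [68, 66, 65] 258 [83, 81, 79] 261 [90, 88, 86] 264 [98, 95, 94] 267 [103, 98, 97]
```

```bash
cat >> h.py <<'E'
def edge():
    b=cam("side");h=cv2.cvtColor(b["image"],cv2.COLOR_RGB2HSV)
    for y in(.052,.0):
        r=[]
        for x in np.arange(-.07,-.245,-.005):
            u=proj(b,np.array([*cl((x,y)),.038]));r.append(int(h[int(round(u[1])),int(round(u[0])),1]))
        print(y,r)
E
python3 -c "
from h import *
edge()"
```

```text
0.052 [20, 23, 28, 16, 35, 46, 42, 39, 39, 42, 42, 46, 35, 118, 125, 118, 116, 119, 124, 125, 126, 127, 127, 124, 123, 126, 122, 131, 125, 119, 119, 120, 121, 123, 124]
0.0 [17, 16, 17, 17, 40, 57, 61, 78, 96, 63, 41, 43, 49, 126, 118, 125, 122, 121, 117, 123, 124, 127, 122, 126, 123, 122, 124, 125, 127, 125, 119, 120, 118, 119, 117]
```

The side view puts the dish's near edge at about x = -0.128, so it moved with the fingers. I drag the rest.

>>> move_arm(
  moves="-0.05 0 0 0 0 0 0.57;-0.14 0 0 0 0 0 0.57;-0.24 0 0 0 0 0 0.57;-0.34 0 0 0 0 0 0.57;-0.44 0 0 0 0 0 0.57;-0.54 0 0 0 0 0 0.57;-0.64 0 0 0 0 0 0.57;-0.74 0 0 0 0 0 0.57;-0.82 0 0 0 0 0 0.57;-0.88 0 0 0 0 0 0.57;-0.92 0 0 0 0 0 0.57;-0.92 0 0 0 0 0 0.57",
)

```text
time: 13.7
position: [0.4587, 0.0381, 0.0033]
tool_rot: [1.0, 0.006, -0.001, -0.0]
ft_force: [1.9, 0.1, 0.4]
grip_width: 0.0501
grip_force: 0.7
```

```bash
python3 -c "
from h import *
o=robot.get_obs();print(icl(o['position'][:2]),yaw(),o['ft_force'],o['grip_force'],o['time'])
edge()"
```

```text
[-0.20279641  0.00191717] 0.6864636799962974 [1.85888256 0.10281728 0.36548357] 0.6887351581826806 13.7
0.052 [22, 21, 101, 116, 105, 29, 39, 24, 10, 17, 20, 18, 16, 16, 16, 22, 20, 10, 16, 20, 23, 24, 40, 38, 43, 47, 48, 42, 47, 46, 52, 123, 127, 123, 129]
0.0 [22, 21, 68, 117, 79, 39, 42, 17, 16, 17, 15, 17, 16, 16, 15, 16, 17, 16, 16, 16, 17, 17, 17, 18, 95, 117, 104, 95, 87, 44, 46, 121, 118, 121, 125]
```

The dish spans about x = -0.092 to -0.221, centred on the pad. I back off from the wall and rise.

>>> move_arm(
  moves="0.02 0 0 0 0 0 0.57;0.05 0 0 0 0 0 0.57;0.05 0 0 0 0 0 0.57;0.05 0 -0.2 0 0 0 0.57;0.05 0 -0.5 0 0 0 0.57;0.05 0 -0.95 0 0 0 0.57;0.05 0 -0.95 0 0 0 0.57",
)

```text
time: 14.45
position: [0.468, 0.0378, 0.1024]
tool_rot: [1.0, 0.006, 0.005, 0.001]
ft_force: [0.9, -0.4, -0.1]
grip_width: 0.0496
grip_force: 0.0
```

>>> move_arm(
  moves="-0.3 0.4 -0.5 0 0 0 0.57;-0.5 0.8 -0.9 0 0 0 0.57;-0.5 1 -0.9 0 0 0 0.57;-0.5 1 -0.9 0 0 0 0.57",
)

```text
time: 14.85
position: [0.417, -0.0666, 0.1903]
tool_rot: [1.0, 0.003, 0.002, 0.002]
ft_force: [0.9, 0.8, -0.2]
grip_width: 0.0497
grip_force: 0.0
```

>>> move_arm(
  moves="0 0.5 0 0 0 0 0.57;0 1 0 0 0 0 0.57;0 1 0 0 0 0 0.57",
)

```text
time: 15.15
position: [0.4187, -0.1678, 0.1877]
tool_rot: [1.0, 0.003, 0.001, 0.002]
ft_force: [0.1, -0.5, 0.0]
grip_width: 0.0498
grip_force: 0.0
```

```bash
python3 - <<'E'
from h import *
print(robot.get_obs()["position"],robot.get_obs()["time"])
t=cam("top");s=cam("side")
A=cv2.resize(t["image"][115:265,225:365],(560,600),interpolation=cv2.INTER_CUBIC)
B=cv2.resize(s["image"][130:290,200:400],(240,192))
cv2.imwrite("pics/7.png",np.hstack([A,np.pad(B,((0,408),(0,0),(0,0)))])[:,:,::-1])
E
```

```text
[ 0.41872972 -0.16778159  0.18773506] 15.15
```

View pics/7.png

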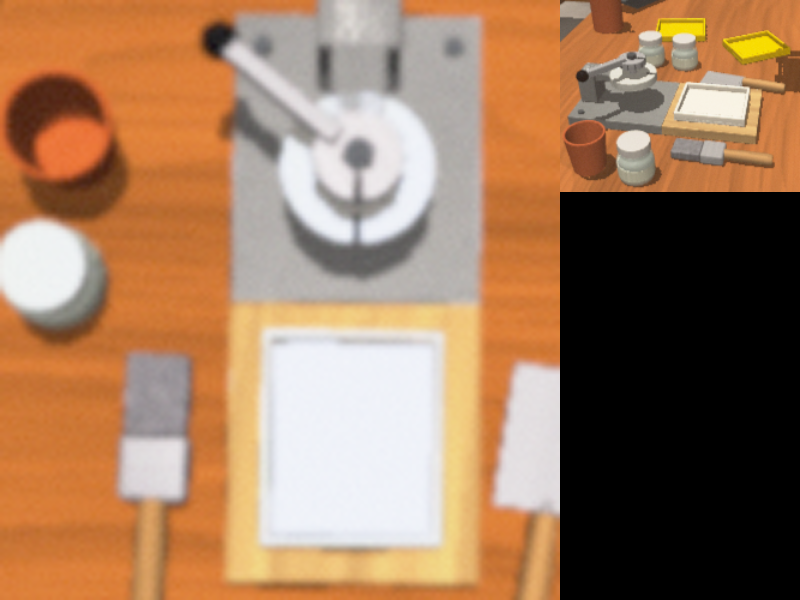

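The dish lies square and centred on the plywood, spanning about (260..442, 330..545). The hub and head lines run together at x≈358, and the bystanders are where they were. I hand in.

```bash
python3 -c "
from rig import robot
print(robot.hand_in())"
```

```text
the job is handed in; nothing more can be done
None
```

The job is handed in: the screw was turned clockwise until the marks lined up, then the dish was slid square and centred onto the plywood pad; the jars and tools look unmoved, and it took about 15 s of the 51 s allowed.

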